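# Push the red clay offcut through the reclaim hopper's flap

### The arm

A 6-joint arm with a two-finger parallel gripper is mounted at the origin on the work surface. World frame = base frame: x ahead of the robot, y to its left, z up, the work surface at z = 0. Lengths are in m, angles in degrees, forces in N, time in s.
With the tool pointing down it reaches from about 0.325 to 0.775 m from the base axis. Payload 5.5 kg.
Tool frame: the origin (TCP) lies at the centre of the arm's flange, where the gripper is bolted on; the fingertips stand 182 mm ahead of it and the grasp point (between the pads) lies 163 mm ahead of it; z points along the fingers, y is the direction in which the jaws open and shut (so a half turn about z gives the same grasp; the last joint's range is limited). The gripper opens to 88 mm and grips with 3 to 60 N. Pads are 20 mm wide; open, the fingers measure 115 mm over their backs; the gripper's body (75 mm by 178 mm) begins 61 mm behind the grasp point.
Start: joints at [71.866, 5.22, 70.514, -0, 104.267, -3.249], TCP at [0.154, 0.58, 0.405] pointing down, gripper open.
Joint ranges: [-164.24, 164.24], [-49.07, 125.15], [9.68, 141.18], [-86.29, 266.29], [3.28, 154.24], [-151.56, 151.56]. Speed limits (degrees/s): [147.25, 147.25, 172.46, 180, 180, 180].

### API

Orientations are given as [roll, pitch, yaw] about the fixed x, y, z axes, in that order (R = Rz(yaw) Ry(pitch) Rx(roll)).
In Python, from station import r gives the robot as it stands. The module is installed in compiled form; this text tells all that it offers. Calls block until the motion is done:
- r.reach(position, orientation): joint-space move of the TCP to a pose.
- r.servo_line(position, rotation=None, speed=0.15): straight line of the TCP; rotation=None keeps the orientation; speed is the mean speed in m/s.
- r.move_joints(angles): joint-space move.
- r.let_go() and r.grab(squeeze=None): open the fingers fully, or close them until they stop; squeeze is the grip in N (None keeps the last).
- r.wait(seconds).
- r.inverse_kinematics(position, orientation): joint angles nearest the present ones, or None.
- r.sense(): the state.
- r.snapshot(name): name is "scene" or "side" or "wrist"; returns a dict with "frame" (480x640x3 uint8, red, green, blue), "fx", "fy", "cx", "cy" (pixels), "R" (3x3) and "t" (3): a world point X has camera coordinates R X + t. Camera axes: x right, y down, z forward; pixel columns grow to the right and rows downward; lengths in m; the calibration is good to about 2 mm. A picture is of the moment at which its call begins. There is no depth.
A pose or a line that the arm cannot do raises r.IKError and nothing moves.
- r.hand_in(): hands the job in, once; it reports no verdict.
The state is a dict: "clock": time; "joints": joint angles; "joint_vel": joint speeds; "joint_torque": joint torques, N m; "tcp_pos": TCP position; "orientation": TCP orientation; "contact_force": force on the tool from outside, world axes, zero at the start; "torque": the same for the moment, N m; "opening": finger opening in m.
Only numpy, scipy, OpenCV 4.12 (cv2) and the standard library are available. Lean on these libraries where they do the work, as an engineer would, in place of code of your own. Each camera call takes 0.05 s, during which the arm holds its last target.

### The job

Feed the red clay offcut into the reclaim hopper: push it along its lane with the fingertips, through the weighted flap, until it drops down inside, then draw the fingers back out so that the flap swings fully shut. Only push it, do not pick it up or lift it. Leave the pale clay offcut, its flap, the cup and the brush as they are.

Things in the scene. Friction and masses are not known exactly. Their poses are not given: they have to be found in the camera images.
- hopper: Fixed grey hopper (bin) with a plywood feed board in front, 179 mm high. Origin on the table under the middle of the sill, where board ends and mouth begins; x points along the lanes into the hopper, y left, z up. Board: top at z 120 mm, x -190 to 0, open near end. Two lanes, centres y +38 and -38 mm, each 70 mm wide between rails 12 mm high, 6 mm thick. Grey walls flank the mouth from x 38 mm on.
- sill_left (a point): Middle of the left lane's floor at the sill, 120 mm above the table. Past it a steel throat slopes down 16 mm over 45 mm to a free edge: a block whose middle is past that edge drops into the bin. The mouth is open from above as far as the flap's shaft, so closed upright fingertips can follow a block some 30 mm past the sill.
- sill_right (a point): The same for the right lane.
- bin_left (a point): Middle of the left compartment's floor, 8 mm above the table, 110 mm past the sill; the bin reaches from 36 to 174 mm past the sill under a clear window (57 mm above the lanes at most) and has a wall between left and right.
- bin_right (a point): The same for the right compartment.
- flap_left (a joint): Angle (rad) of the left lane's flap: 0 shut, grows as it is pushed inwards (hopper +x), 1.9 at most. Blue plate 66 mm wide, 60 mm long, 4 mm thick, hung on a level shaft 45 mm past the sill and 50 mm above the lane's floor; shut, it slopes from the shaft down to the sill. Its weight swings it shut from any angle. About 1 N opens it; a block pushed along the lane does so.
- flap_right (a joint): The same for the right lane's flap.
- weight_left (a point): Middle of the left flap's dark weight (24 mm across, 24 mm long), on a short arm outside the hopper's left wall, 22 mm from the shaft, behind and below it when shut; as the flap opens it swings up, to 84 mm above the lane's floor at most.
- weight_right (a point): The same for the right flap.
- clay_red: Dry, hard terracotta-red clay offcut, a loose block 70 mm long (its x, along the lane), 54 mm wide, 28 mm high, about 170 g. It lies in one of the two lanes, either one. Origin at the middle of its underside.
- clay_pale: Dry cream-white clay offcut of the same size, in the other lane; it stays. Origin at the middle of its underside.
- cup: White ceramic cup, 76 mm across, 75 mm high, on the table to the left of the feed board; it stays. Origin at the middle of its underside.
- brush: Hand brush lying on the table to the right of the feed board; it stays. Origin near its middle, on its underside.

How it is judged:
By the outcome, as a careful person would: the job done as asked, in the order asked, and still so for the second after the job is handed in, with the robot touching nothing.
It also fails if it takes over 35 s, if anything falls off the work surface, if the arm or the gripper's body presses on something with over 40 N, if the wrist force passes 120 N, or if a joint passes its speed limit or range.

## Working session

There is one attempt and no reset: what is moved stays moved. The work goes in short steps, each a Python script; the robot and the scene stay as the last script left them, time stands still between calls to the robot, and variables do not carry over. Pictures are saved under pics/ and viewed, and the job is handed in when it is done.

```bash
mkdir -p pics; python3 - <<'E'
from station import r
import cv2,pickle
s=r.sense(); print(s)
for n in ["scene","side","wrist"]:
    d=r.snapshot(n); pickle.dump(d,open(f"{n}0.pkl","wb"))
    cv2.imwrite(f"pics/{n}0.png",d["frame"][:,:,::-1]); print(n,d["fx"],d["cx"],d["cy"],-d["R"].T@d["t"])
E
```

```text
{'clock': 0.0, 'joints': array([ 7.18665627e+01,  5.26301262e+00,  7.05817109e+01, -1.37863037e-03,
        1.04263891e+02, -3.24809914e+00]), 'joint_vel': array([ 0.09119231, -0.09790356, -0.04887357,  0.03948314, -0.07549531,
       -0.01731429]), 'joint_torque': array([ 1.05728268e-04, -4.46423686e+01, -4.06462955e+01,  6.98217913e-02,
        2.86274019e-02, -1.30820458e-04]), 'tcp_pos': array([0.15415073, 0.57992542, 0.40350919]), 'orientation': array([-1.79891484e+02, -4.81942641e-03,  1.65114319e+02]), 'contact_force': array([-0.14550876, -1.02763711,  0.99710605]), 'torque': array([ 0.02519026,  0.00408712, -0.01432453]), 'opening': 0.08782341420546279}
scene 445.4176686740244 320.1746957519084 232.79235167611486 [1.24823267 0.23951973 0.56183052]
side 617.4960085308747 313.7490975512627 239.9843929331936 [ 0.11915091 -0.65313906  1.08790697]
wrist 361.7722974508909 316.2513775786376 242.5777397236682 [0.0783061  0.59997798 0.38351494]
```

View pics/scene0.png

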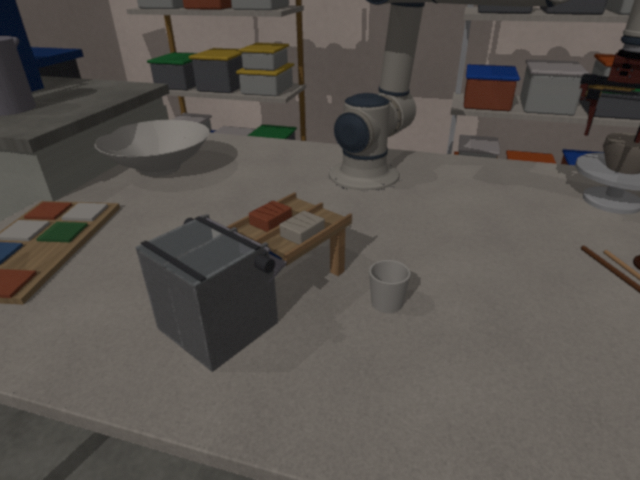

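View pics/side0.png

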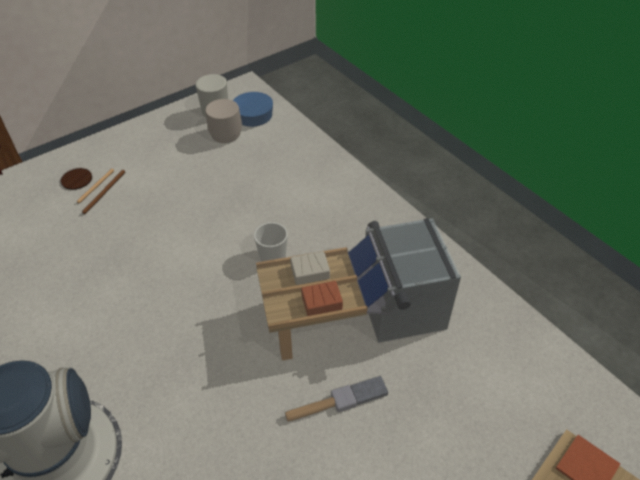

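View pics/wrist0.png

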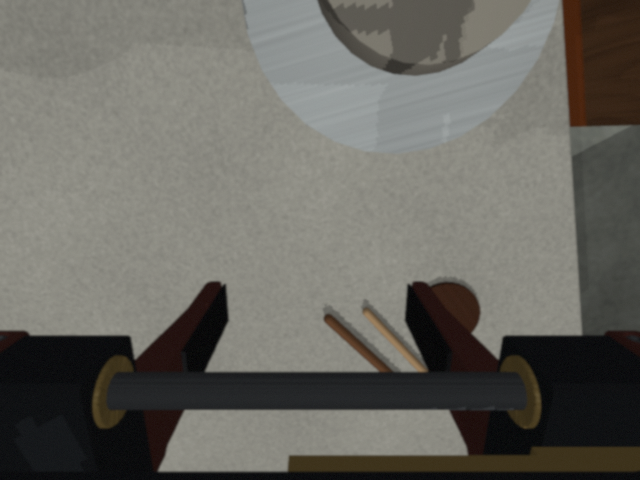

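The side view shows the red block in the right lane at about (322,298), the pale block at (310,266) and both flaps shut. The board's near edge runs from (258,263) to (268,325). The cup is at (271,241) and the brush at (340,398). I'll zoom in to pick out corners.

```bash
python3 - <<'E'
import cv2
a=cv2.imread("pics/side0.png")[210:350,240:480]
cv2.imwrite("pics/side0z.png",cv2.resize(a,None,fx=3.3,fy=3.3,interpolation=cv2.INTER_CUBIC))
a=cv2.imread("pics/scene0.png")[180:370,130:370]
cv2.imwrite("pics/scene0z.png",cv2.resize(a,None,fx=3,fy=3,interpolation=cv2.INTER_CUBIC))
E
```

```text
(no output)
```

View pics/side0z.png

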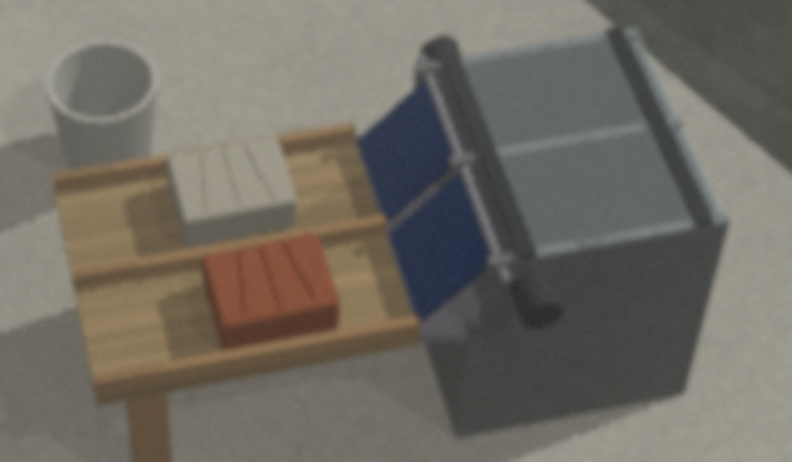

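View pics/scene0z.png

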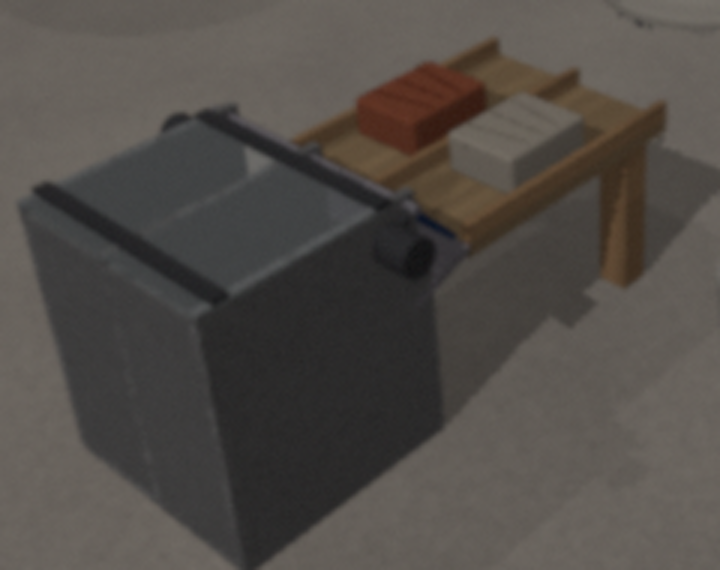

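```bash
cat > h.py <<'E'
import numpy as np,pickle,cv2
def ray(d,uv,z):
    v=np.array([(uv[0]-d["cx"])/d["fx"],(uv[1]-d["cy"])/d["fy"],1.])
    R=np.array(d["R"]);c=-R.T@d["t"];w=R.T@v
    return c+w*(z-c[2])/w[2]
def proj(d,X):
    p=np.array(d["R"])@np.array(X)+d["t"];return np.array([d["fx"]*p[0]/p[2]+d["cx"],d["fy"]*p[1]/p[2]+d["cy"]])
E
python3 - <<'E'
from h import *
np.set_printoptions(precision=4,suppress=True)
d=pickle.load(open("side0.pkl","rb"))
zz=lambda u,v:(240+(u+.5)/3.3-.5,210+(v+.5)/3.3-.5)
P={k:ray(d,zz(*uv),.132) for k,uv in dict(ln=(56,178),rn=(97,380),lf=(352,126),rf=(418,323)).items()}
for k in P: print(k,P[k])
n=np.linalg.norm
print(n(P['ln']-P['rn']),n(P['lf']-P['rf']),n(P['ln']-P['lf']),n(P['rn']-P['rf']))
for a,b in(('ln','lf'),('rn','rf')):
    v=P[b]-P[a];print(np.degrees(np.arctan2(v[1],v[0])))
v=P['lf']-P['rf'];print(np.degrees(np.arctan2(v[1],v[0]))-90)
v=P['ln']-P['rn'];print(np.degrees(np.arctan2(v[1],v[0]))-90)
print("sill", (P['lf']+P['rf'])/2)
# shaft ends z=.170, scene check
s=pickle.load(open("scene0.pkl","rb"))
zs=lambda u,v:(130+(u+.5)/3-.5,180+(v+.5)/3-.5)
for nme,uv in dict(rn=(497,42),ln=(665,103)).items(): print("scene",nme,ray(s,zs(*uv),.132))
for nm,dd in (("side",d),("scene",s)):
    f=dd["frame"].astype(int);m=((f[...,0]>1.7*f[...,1])&(f[...,0]>60)).astype(np.uint8)
    if nm=="side": m[:, 420:]=0
    nn,l,st,c=cv2.connectedComponentsWithStats(m)
    for i in range(1,nn):
        if st[i,4]>150: print(nm,st[i],c[i],np.unique(f[l==i][:,0],return_counts=False)[[0,-1]])
hist=None
# red top face corners in side zoom
for uv in((205,257),(321,236),(337,302),(219,322)): print("red",ray(d,zz(*uv),.148))
for uv in((168,152),(281,138),(294,188),(183,212)): print("pale",ray(d,zz(*uv),.148))
E
```

```text
ln [0.4859 0.0681 0.132 ]
rn [ 0.425  -0.0709  0.132 ]
lf [ 0.6572 -0.0063  0.132 ]
rf [ 0.595  -0.1476  0.132 ]
0.1517411875967553 0.15442410879139737 0.18679791561399062 0.1865029515877858
-23.458638413545167
-24.28244088973383
-23.786881392493
-23.674029636488086
sill [ 0.6261 -0.0769  0.132 ]
scene rn [ 0.4329 -0.064   0.132 ]
scene ln [0.4898 0.0735 0.132 ]
scene [183   0  38   8 289] [201.9308   3.4498] [61 80]
scene [ 465   80   50   30 1323] [488.9834  94.4679] [61 81]
scene [507 151  48  12 378] [530.1111 156.3016] [80 97]
scene [ 25 203  45  16 452] [ 46.9934 210.5088] [62 94]
scene [250 202  41  29 614] [267.0407 214.4072] [61 96]
scene [  0 270  35  27 587] [ 11.8194 280.6405] [61 94]
red [ 0.5173 -0.0461  0.148 ]
red [ 0.5809 -0.0739  0.148 ]
red [ 0.5592 -0.1173  0.148 ]
red [ 0.497  -0.0887  0.148 ]
pale [0.5456 0.0329 0.148 ]
pale [0.6074 0.001  0.148 ]
pale [ 0.59   -0.0353  0.148 ]
pale [ 0.5262 -0.011   0.148 ]
```

Board corners measure 187 x 153 mm against the true 190 x 158, and the yaw comes out near -23.8°. That puts the sill at about (0.628, -0.078). The red block is at hopper x -0.080, y -0.040, which matches the right lane. Next I hover behind it with closed fingers and check from the wrist camera.

```bash
cat >> h.py <<'E'
YAW=-23.8
S=np.array([.6277,-.0775])
ex=np.array([np.cos(np.radians(YAW)),np.sin(np.radians(YAW))]);ey=np.array([-ex[1],ex[0]])
def W(x,y,z): return np.array([*(S+x*ex+y*ey),z])
def H(p): q=np.array(p[:2])-S;return np.array([q@ex,q@ey,p[2]])
O=[180,0,180+YAW]
E
python3 - <<'E'
from h import *
from station import r
np.set_printoptions(precision=4,suppress=True)
r.grab(5)
r.reach(W(-.150,-.038,.40),O)
s=r.sense();print(s["clock"],s["tcp_pos"],s["orientation"],s["joints"],s["opening"],s["contact_force"])
for n in ["wrist","side"]:
    d=r.snapshot(n); pickle.dump(d,open(f"{n}1.pkl","wb"))
    im=d["frame"][:,:,::-1].copy()
    if n=="wrist":
        for p in [(-.19,-.079,.132),(-.19,.079,.132),(0,-.079,.132),(0,.079,.132),(-.115,-.065,.148),(-.115,-.011,.148),(-.045,-.011,.148)]:
            u=proj(d,W(*p));print(p,u)
    cv2.imwrite(f"pics/{n}1.png",im)
E
```

```text
4.0 [ 0.4753 -0.0511  0.4   ] [179.9878   0.0001 156.2629] [-10.2235 -13.6645  88.952    0.0122 104.7095 -76.4833] -0.0001847582843097007 [-0.5154  0.6376 -0.422 ]
(-0.19, -0.079, 0.132) [255.3897 191.9509]
(-0.19, 0.079, 0.132) [485.3837 192.3609]
(0, -0.079, 0.132) [265.9881 418.057 ]
(0, 0.079, 0.132) [454.3695 418.2917]
(-0.115, -0.065, 0.148) [276.6    301.7605]
(-0.115, -0.011, 0.148) [353.2659 301.8772]
(-0.045, -0.011, 0.148) [350.3748 385.6552]
```

View pics/wrist1.png

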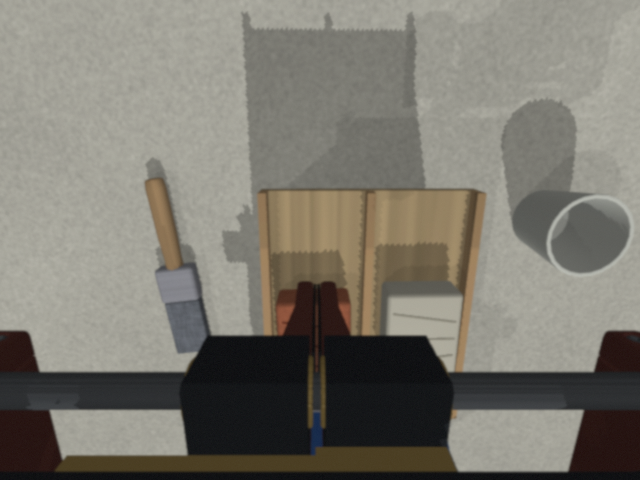

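View pics/side1.png

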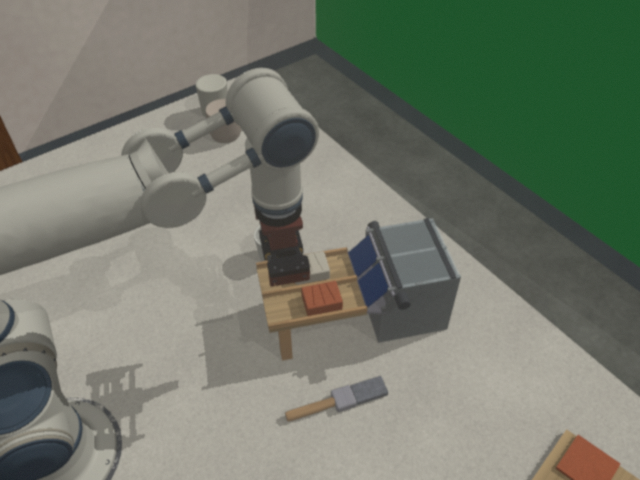

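In the wrist view the board's near corners are at (259,191) and (485,191), against predictions of (255,192) and (485,192), so the frame is good to about 2 mm and the yaw matches. The red block's rear is around row 290 and the fingers are clear behind it. I'll descend and push to the sill in stages.

```bash
python3 - <<'E'
from h import *
from station import r
np.set_printoptions(precision=4,suppress=True)
def st(t):
    s=r.sense();print(t,s["clock"],H(s["tcp_pos"]),s["contact_force"])
r.servo_line(W(-.150,-.038,.312),speed=.08);st("down")
r.servo_line(W(-.105,-.038,.312),speed=.06);st("p1")
r.servo_line(W(-.050,-.038,.312),speed=.06);st("p2")
d=r.snapshot("side");pickle.dump(d,open("side2.pkl","wb"))
cv2.imwrite("pics/side2.png",cv2.resize(d["frame"][180:360,220:480,::-1],None,fx=3,fy=3,interpolation=cv2.INTER_CUBIC))
E
```

```text
down 5.35 [-0.1499 -0.038   0.3128] [-0.2184 -0.1689  0.0679]
p1 6.25 [-0.1049 -0.038   0.3117] [-0.4791  1.5232 -0.0762]
p2 7.3167 [-0.0499 -0.038   0.312 ] [ 0.0519  0.0196 -0.0307]
```

View pics/side2.png

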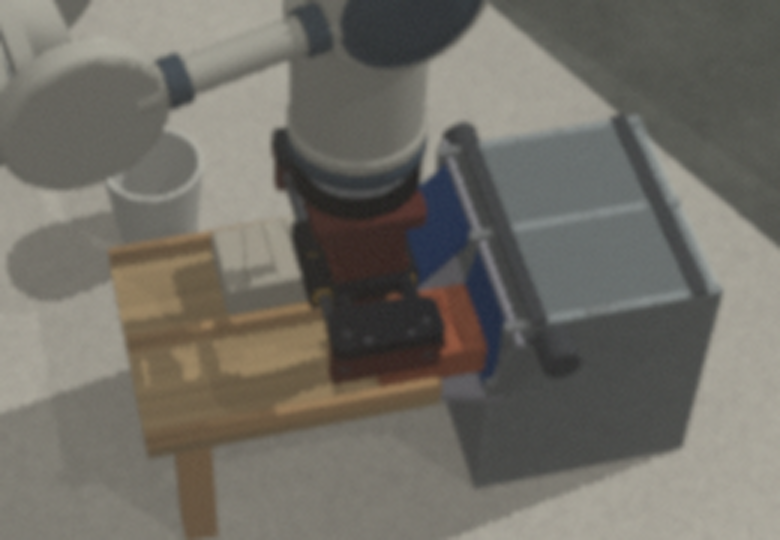

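The red block's front at zoomed (480,340) is pushing the right flap open. Its rear sits at the fingers, the pale block is untouched, and the contact forces are small. I'll keep going in stages.

```bash
python3 - <<'E'
from h import *
from station import r
np.set_printoptions(precision=4,suppress=True)
def st(t):
    s=r.sense();print(t,s["clock"],H(s["tcp_pos"]),s["contact_force"])
for x in(-.025,-.005,.008,.016):
    r.servo_line(W(x,-.038,.312),speed=.05);st(x)
for n in("side","scene"):
    d=r.snapshot(n);pickle.dump(d,open(n+"3.pkl","wb"))
    c=d["frame"][180:360,220:480,::-1] if n=="side" else d["frame"][150:370,110:370,::-1]
    cv2.imwrite(f"pics/{n}3.png",cv2.resize(c,None,fx=2.7,fy=2.7,interpolation=cv2.INTER_CUBIC))
E
```

```text
-0.025 8.0167 [-0.0246 -0.038   0.3116] [ 0.1159 -0.3352  0.1529]
-0.005 8.5667 [-0.0047 -0.038   0.3119] [ 0.1994  0.07   -0.2081]
0.008 8.975 [ 0.0083 -0.0381  0.3118] [ 0.3992  0.3403 -0.4527]
0.016 9.2833 [ 0.0162 -0.038   0.3119] [0.1421 0.0868 0.2044]
```

View pics/side3.png

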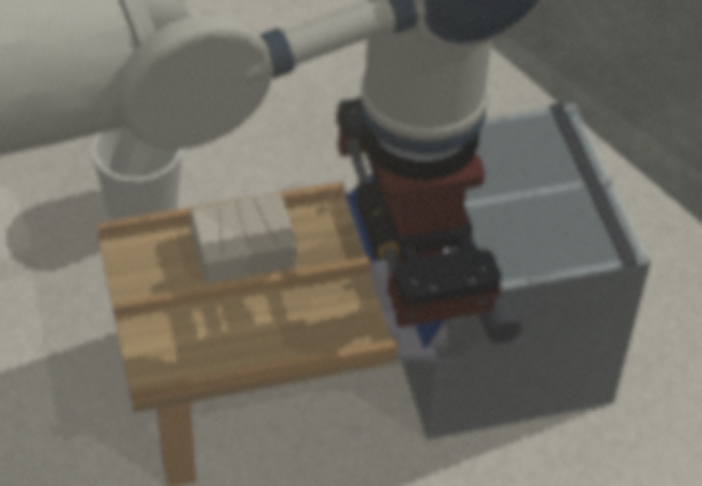

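View pics/scene3.png

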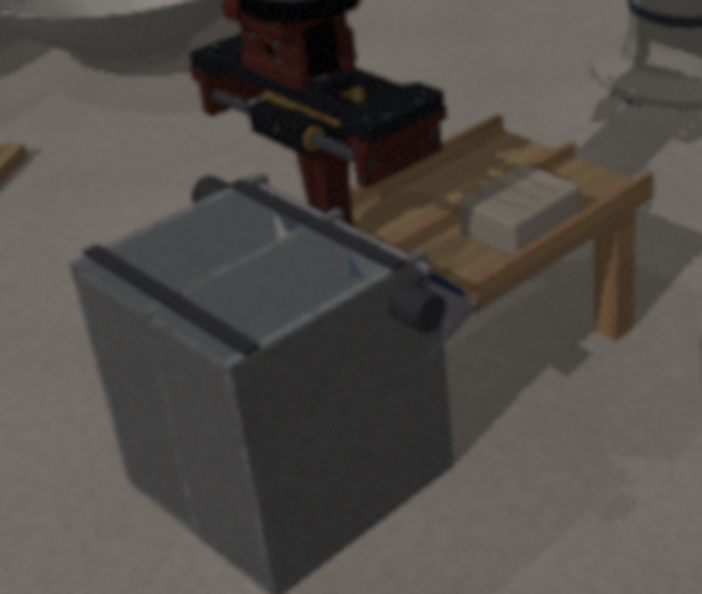

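The lane is empty: the red block has gone through and the right flap is lying against the fingers. The pale block is at zoomed (243,235) in the side view, still in place. Now I draw the fingers back gently, raise them and look into the bin.

```bash
python3 - <<'E'
from h import *
from station import r
np.set_printoptions(precision=4,suppress=True)
def st(t):
    s=r.sense();print(t,s["clock"],H(s["tcp_pos"]),s["contact_force"])
r.servo_line(W(.022,-.038,.312),speed=.05);st("in")
r.servo_line(W(-.120,-.038,.312),speed=.06);st("out")
r.servo_line(W(-.150,-.038,.42),speed=.12);st("up")
r.reach([.35,.15,.42],O);st("away")
for n in("side","scene"):
    d=r.snapshot(n);pickle.dump(d,open(n+"4.pkl","wb"))
    c=d["frame"][180:360,220:480,::-1] if n=="side" else d["frame"][150:370,110:370,::-1]
    cv2.imwrite(f"pics/{n}4.png",cv2.resize(cv2.convertScaleAbs(c,alpha=1.8),None,fx=2.7,fy=2.7,interpolation=cv2.INTER_CUBIC))
E
```

```text
in 9.65 [ 0.0222 -0.038   0.312 ] [-0.3284  0.1876 -0.3553]
out 12.1667 [-0.1199 -0.038   0.3119] [0.378  0.3933 0.5145]
up 13.25 [-0.1499 -0.038   0.4189] [ 0.0855 -0.563  -1.7256]
away 14.1917 [-0.3454  0.096   0.4197] [0.589  0.2254 0.2168]
```

View pics/side4.png

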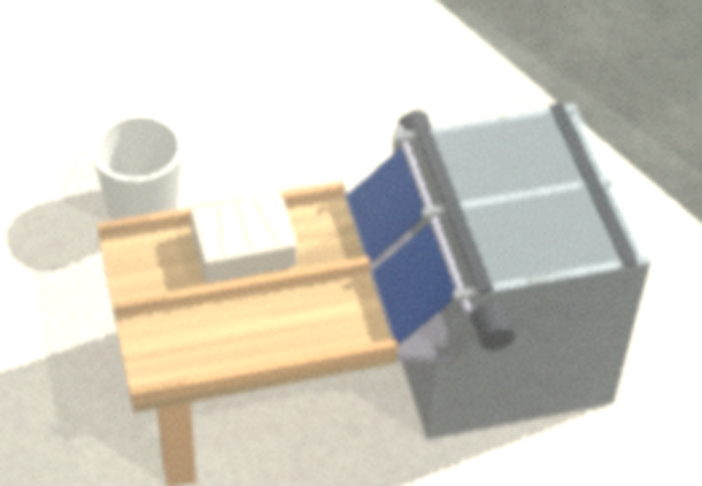

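View pics/scene4.png

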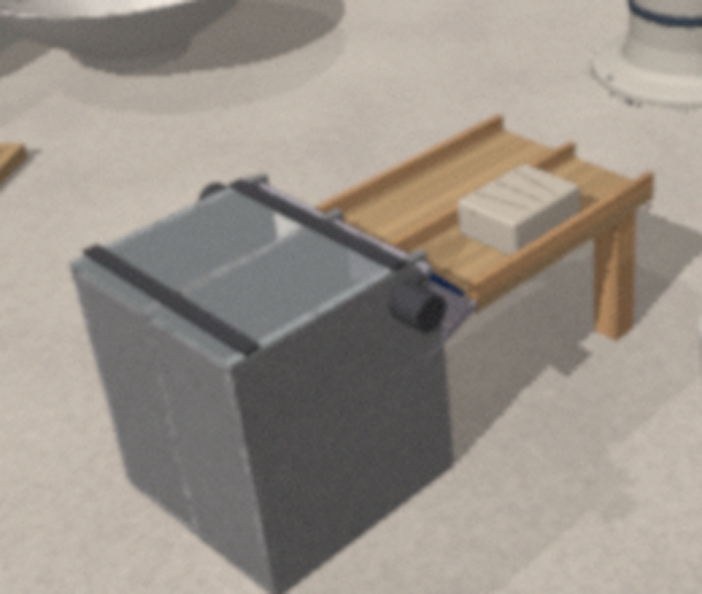

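Both flaps look as they did at the start, and the pale block and cup haven't moved. To confirm the red block is in the bin, I'll compare the flap pixels with the first image and look down through the window from a safe height.

```bash
python3 - <<'E'
from h import *
from station import r
np.set_printoptions(precision=4,suppress=True)
a=pickle.load(open("side0.pkl","rb"))["frame"].astype(int);b=pickle.load(open("side4.pkl","rb"))["frame"].astype(int)
D=np.abs(a-b).max(2)
print("flap diff",D[230:310,345:395].mean(),D[230:310,345:395].max(),"pale",D[250:282,290:330].mean(),"cup",D[225:262,252:290].mean(),"brush",D[375:420,285:390].mean(),"lane red",D[285:312,302:342].mean())
try:
    r.reach(W(.04,-.038,.46),[180,0,YAW])
except r.IKError as e: print("ik",e)
s=r.sense();print(s["clock"],s["tcp_pos"],s["contact_force"])
d=r.snapshot("wrist");cv2.imwrite("pics/wrist5.png",cv2.convertScaleAbs(d["frame"][:,:,::-1],alpha=1.6))
print(proj(d,W(.11,-.038,.008)),proj(d,W(.11,.038,.008)))
f=d["frame"].astype(int);m=((f[...,0]>1.25*f[...,1])).astype(np.uint8)
n,l,stt,c=cv2.connectedComponentsWithStats(m)
for i in range(1,n):
    if stt[i,4]>100: print(stt[i],c[i])
E
```

```text
flap diff 4.86575 10 pale 6.771875 cup 5.826458036984353 brush 6.431957671957672 lane red 47.51574074074074
16.4917 [ 0.6489 -0.1282  0.4602] [ 0.3352 -0.0869  0.163 ]
[316.6876 142.7719] [250.7018 142.6591]
[ 283  281   31   75 1240] [302.4306 313.7137]
[ 319  281   32   75 1240] [330.0879 314.0194]
[   0  332   38   40 1288] [ 16.3525 352.8183]
[ 596  332   44   40 1518] [619.0507 352.9513]
[   0  410   62   62 3422] [ 27.3361 441.6937]
[ 570  410   70   62 3887] [607.9082 441.7911]
```

View pics/wrist5.png

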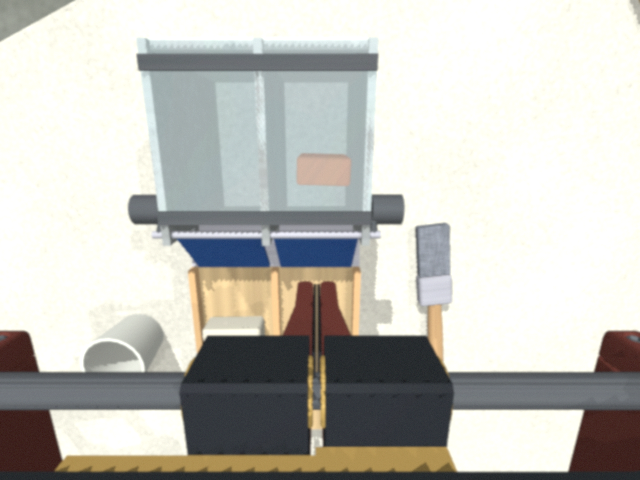

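In the wrist view the red block is at (324,170), down in the right compartment behind the shut flap, and everything else is in place. Nothing is touching the robot, so I'll hand in.

```bash
python3 - <<'E'
from station import r
print(r.sense()["clock"]); print(r.hand_in())
E
```

```text
16.5417
the job is handed in; nothing more can be done
None
```

The red offcut is in the hopper. I pushed it along the right lane with closed fingertips and through its flap until it dropped into the right compartment. Then I drew the fingers back out, raised the arm clear and handed in at 16.5 s.

**Final checks**
- **Red block:** the wrist camera shows it through the window, down in the right compartment.
- **Flaps:** both match their starting image to within image noise (largest difference 10 of 255 grey levels), so they read as shut.
- **Pale block, cup and brush:** all match their starting images to within noise.
- **Forces:** the wrist readings between moves stayed under 2 N.

**Disagreements and limits**
- **Measurement:** the board's measured size came out 2–3% small (187 x 153 mm against 190 x 158 mm). It made no difference to the push.
- **Block's final pose:** the block seems to have landed on its side or edge. I could not tell its exact pose or height in the bin from a single view.

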